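Set the coffee mill's grind ring with its lever

TASK

Re-zero and set the grind of the coffee mill by pushing the upright post of its lever with the outside of the fingers, gently and without gripping it: first push the lever round to the robot's left, right up against the square stop block, then push it back round until its pointer stands on the one long mark of the dial. Leave it there, take the hand away, and leave the pots and cups where they are.

Things in the scene. Friction and masses are not known exactly. Their poses are not given: they have to be found in the camera images.
- mill: Fixed coffee mill, hopper off: squat round grey housing (radius 92 mm, 110 mm tall), with a box motor housing (120 mm wide, 96 mm tall, out to 200 mm from the axis) on the side away from the robot and a black cap in the middle of the top (radius 40 mm, top at height 150 mm). Origin under the centre; its own -x is the mill's front, roughly towards the robot (yaw within 0.35 rad).
- dial: Flat round aluminium dial plate on the mill's top, radius 148 mm, 5 mm thick, upper face at height 115 mm, with black radial marks. Origin on the turning axis; the long mark lies along its own -x. Fixed, but turned differently each time, up to 0.5 rad either way from the mill's front.
- pivot (a point): Point on the upright axis about which ring and lever turn (centre of the mill), 118 mm above the work surface.
- lever: Steel ring (radius 64 mm, height 118 to 136 mm) with one dark radial lever bar (13 mm wide, height 122 to 131 mm, out to 108 mm) along its own -x. Turns only about the vertical axis, 2.0 rad: from the square stop block (left end seen from the robot) counter-clockwise from above to a thin pin (right end). Friction: about 3 N at the post moves it; stays where left. More than 35 N on it is too much.
- lever_post (a point): The black upright finger post on the lever: round, diameter 14 mm, 95 mm from the turning axis, standing from the lever bar (height 131 mm) up to height 172 mm. This point is on the post's axis at height 152 mm. Nothing else within 25 mm of the post reaches above height 150 mm.
- pointer_tip (a point): Pointer at the outer end of the lever, 5 mm wide, ending 121 mm from the axis; this point is on its centre line 118 mm from the axis, at height 124 mm, just above the dial plate.
- long_mark (a point): The one long black radial mark of the dial (9 mm wide, 58 mm long, from 87 to 145 mm from the axis; all other marks are 3 mm wide and 14 mm long, near the rim). This point is on its centre line 118 mm from the axis.
- stop_point (a point): Where the pointer_tip point comes to lie when the lever stands against the square stop block. The block itself is steel, 14 x 14 mm, 71 mm from the axis, up to height 144 mm, just beyond the lever bar's left side.
- big_pot: Loose copper coffee pot, 84 mm across, 95 mm tall, with a long slanting brass handle (top 157 mm, out to 172 mm) along its own +x; origin under its centre. Stands left of the mill. To be left alone.
- small_pot: Loose copper coffee pot, 63 mm across, 70 mm tall, with a slanting brass handle (top 118 mm, out to 131 mm) along its own +x; origin under its centre. Stands right of the mill. To be left alone.
- bean_cup: Loose open steel cup, 68 mm across, 65 mm tall; origin under its centre; beside the mill. To be left alone.
- pewter_cup: Loose grey pewter goblet, 62 mm across, 75 mm tall; origin under its centre; beside the mill. To be left alone.

How it is judged:
On the way, in this order (a step that is already met when the one before it is completed fails the run):
1. the lever is pushed against the square stop block (pointer within 7 mm of its place there) (horizontal distance between pointer_tip and stop_point below 0.007 m), for 0.1 s.
2. the pointer stands on the long mark (horizontal distance between pointer_tip and long_mark below 0.007 m), for 0.3 s.
At the end, for the whole second after the job is handed in: The pointer's centre line is within 7 mm of the long mark's centre line (118 mm from the axis), the lever at rest (horizontal distance between pointer_tip and long_mark below 0.007 m and angular speed of lever below 0.05 rad/s); the robot touches nothing.
It fails at once if the lever is gripped or forced (more than 35 N between fingers and lever) (contact force between the fingers and lever above 35 N).
It fails at once if the big pot is moved more than 15 mm or lifted (distance of big_pot from where it was at the start of the episode above 0.015 m).
It fails at once if the small pot is moved more than 15 mm or lifted (distance of small_pot from where it was at the start of the episode above 0.015 m).
It fails at once if the bean cup is moved more than 15 mm or lifted (distance of bean_cup from where it was at the start of the episode above 0.015 m).
It fails at once if the pewter cup is moved more than 15 mm or lifted (distance of pewter_cup from where it was at the start of the episode above 0.015 m).
It also fails if it takes over 59 s, if anything falls off the work surface, if the arm or the gripper's body presses on something with over 40 N, if the wrist force passes 120 N, or if a joint passes its speed limit or range.

ROBOT

A 6-joint arm with a two-finger parallel gripper is mounted at the origin on the work surface. World frame = base frame: x ahead of the robot, y to its left, z up, the work surface at z = 0. Lengths are in m, angles in rad, forces in N, time in s.
With the tool pointing down it reaches from about 0.225 to 0.875 m from the base axis. Payload 3.4 kg.
Tool frame: the origin (TCP) lies between the finger pads; the fingertips stand 17 mm ahead of it and the grasp point (between the pads) lies 2 mm behind it; y points along the fingers, z is the direction in which the jaws open and shut, and the axes are right-handed (so a half turn about y gives the same grasp; the last joint's range is limited). The gripper opens to 85 mm and grips with 20 to 120 N. Pads are 22 mm wide; open, the fingers measure 114 mm over their backs; the gripper's body (76 mm by 85 mm) begins 54 mm behind the grasp point. The pads swing forward as they close: fully open they stand 13 mm farther back than shut.
Start: joints at [1.222, 0.276, 1.505, -0, 1.361, -0.121], TCP at [0.13, 0.56, 0.248] pointing down, gripper open.
Joint ranges: [-2.89, 2.89], [-0.75, 2.08], [0.22, 2.7], [-1.18, 4.32], [0.11, 2.71], [-2.7, 2.7]. Speed limits (rad/s): [2.57, 2.57, 3.14, 3.14, 3.14, 3.14].

INTERFACE

Orientations are given as a unit quaternion [w, x, y, z].
In Python, from rig import manip, get_image, camera_model, sign_off, spot_in, silhouettes, spot_point gives the robot as it stands.
- The arm moves only by the tool jog_arm, never from a script. Its argument "targets" is a list of rows, each a list of 3 entries, a list of its own where there are three numbers: the finger opening in m, from 0 to 0.0854, then the shift along the world's x, y, z in m, then the turn about the world's z in rad. In form: [[claw, [x, y, z], spin], ...]. A call has 1 to 10 rows; each row shifts and turns the commanded pose from where the row before left it; what a row does not reach is not made up. A row lasts 1/8 s, in which the tool goes at most 62.5 mm and 10.7 degrees, less where a joint would pass 70% of its speed; a pose out of reach is approached as far as the arm can. A call with a gripper value outside its range is refused whole. The fingers move at their own pace and stop on an object; "force" is the grip in N (left out, the last holds). Time passes only in rows, so rows that do not move let the fingers close. It gives the time, the measured TCP pose, the force and the opening at its end, in the units of the state.
- manip.get_state(): the state, without advancing time (a new reading comes with each control period).
- get_image(name): name is "scene" or "top" or "wrist"; returns (picture, depth): 384x512x3 uint8, red, green, blue; 384x512 float32, m along the optical axis (not along the pixel's ray), 0 where there is no reading.
- camera_model(name): a dict with "mtx" (3x3 intrinsics, pixels), "world_from_camera" (4x4, takes a point from camera to world coordinates). Camera axes: x right, y up, looking along -z (the intrinsics and any distortion apply to the point x, -y, -z); pixel columns grow to the right and rows downward; lengths in m; the calibration is good to about 2 mm. A picture is of the moment at which its call begins: read the wrist's pose just before it. camera_model takes no time and is no camera call; for the wrist camera it gives the pose at the moment of the call.
- sign_off(): hands the job in, once; it reports no verdict.
Trained networks look in the newest picture that a camera, given by its name, has taken for a name from the list of things; names that differ only in an ending like _2 or _b are one class to them, and where a whole thing is asked for, a point or a joint stands for the part that bears it (a point fixed in the world has none). Each returns a list of dicts, best first, with "score" (0 to 1); they miss things now and then, are a little off and sometimes report something else, mostly with a low value. They report only what shows in the picture. A call takes as long as a camera call.
- spot_in(name, camera): "position" ([column, row] in pixels, amid what is visible of it).
- silhouettes(name, camera): "mask" (384x512 bool, what is visible of it) and "position" ([column, row] in pixels, amid what is visible of it).
- spot_point(name, camera): "position" ([column, row] in pixels: a listed point, or the origin of a listed thing).
The state is a dict: "clock": time; "qpos": joint angles; "qd": joint speeds; "effort": joint torques, N m; "position": TCP position; "ee_rot": TCP orientation; "contact_force": force on the tool from outside, world axes, zero at the start; "moment": the same for the moment, N m; "width": finger opening in m.
Only numpy, scipy, OpenCV 4.12 (cv2) and the standard library are available. Lean on these libraries where they do the work, as an engineer would, in place of code of your own. Each camera call takes 0.05 s, during which the arm holds its last target.

## Working session

There is one attempt and no reset: what is moved stays moved. The work goes in short steps, Python scripts to look and compute and a tool call to move; the robot and the scene stay as the last step left them, time stands still between calls to the robot, and variables do not carry over. Pictures are saved under pics/ and viewed, and the job is handed in when it is done.

Besides the shell and the picture viewer there is one more tool, called as name(argument=value, ...) on one line, values as JSON. jog_arm: Moves the arm, as the interface text tells. Its arguments: {"type":"object","properties":{"targets":{"type":"array","items":{"type":"array"}},"force":{"type":"number"}},"required":["targets"]}

```bash
mkdir -p pics
python3 - <<'E'
from rig import *
import cv2,numpy as np
print({k:np.round(v,3) for k,v in manip.get_state().items()})
for c in["scene","top"]:
    im,d=get_image(c); cv2.imwrite(f"pics/{c}0.png",im[:,:,::-1]); np.save(f"pics/{c}0.npy",d)
    m=camera_model(c); print(c,m)
    for n in["pivot","lever_post","pointer_tip","long_mark","stop_point","big_pot","small_pot","bean_cup","pewter_cup"]:
        r=spot_point(n,c); print(n,[(np.round(x["position"],1),round(x["score"],2)) for x in r[:3]])
E
```

```text
{'clock': np.float64(0.0), 'qpos': array([ 1.222,  0.277,  1.506,  0.   ,  1.361, -0.121]), 'qd': array([ 0.   , -0.   , -0.001, -0.   ,  0.001,  0.001]), 'effort': array([-2.0000e-03, -4.1677e+01, -2.4581e+01, -0.0000e+00,  1.1000e-02,
        0.0000e+00]), 'position': array([0.13 , 0.56 , 0.247]), 'ee_rot': array([-0.702,  0.703, -0.081,  0.08 ]), 'contact_force': array([-0.007, -0.196, -1.217]), 'moment': array([ 0.046,  0.005, -0.017]), 'width': np.float64(0.085)}
scene {'mtx': array([[418.58135276,   0.        , 258.93085546],
       [  0.        , 418.58135276, 192.82046213],
       [  0.        ,   0.        ,   1.        ]]), 'world_from_camera': array([[-0.73958258, -0.40881432,  0.53468538,  1.05708599],
       [ 0.67295553, -0.46352364,  0.57643446,  0.54544542],
       [ 0.01218465,  0.78614037,  0.61792787,  0.65121848],
       [ 0.        ,  0.        ,  0.        ,  1.        ]])}
pivot [(array([229. , 185.7]), 0.92)]
lever_post [(array([249.1, 148.4]), 0.97), (array([337.1, 244.2]), 0.47)]
pointer_tip [(array([253. , 154.1]), 0.96)]
long_mark [(array([162.8, 197.7]), 
[... 454 characters left out ...]
,  1.00037784e-02,  1.01825233e-03,
         4.16288982e-02],
       [ 2.12683070e-03,  1.11439456e-01,  9.93768949e-01,
         1.14933480e+00],
       [ 0.00000000e+00,  0.00000000e+00,  0.00000000e+00,
         1.00000000e+00]])}
pivot [(array([283.1, 191.4]), 0.91)]
lever_post [(array([301.1, 227.7]), 0.79)]
pointer_tip [(array([306.7, 234.9]), 0.65)]
long_mark [(array([303.7, 237.3]), 0.94), (array([208. , 252.5]), 0.23)]
stop_point [(array([194.8, 194.4]), 0.2)]
big_pot [(array([207.2, 251.7]), 0.85)]
small_pot [(array([365.6, 214.7]), 0.8), (array([208.2, 248.2]), 0.25), (array([306.1, 236.4]), 0.23)]
bean_cup [(array([346.4, 179.7]), 0.83)]
pewter_cup [(array([193.5, 193.6]), 0.78)]
```

Run:
```python
import cv2
a=cv2.imread("pics/top0.png");cv2.imwrite("pics/top0z.png",cv2.resize(a[110:310,150:410],None,fx=3,fy=3,interpolation=cv2.INTER_CUBIC))
```

```text
(no output)
```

View pics/top0z.png

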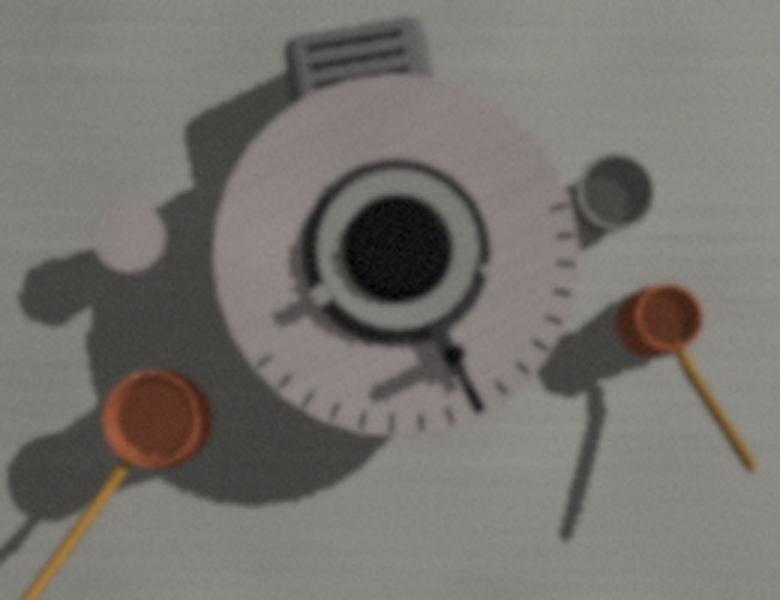

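View pics/scene0.png

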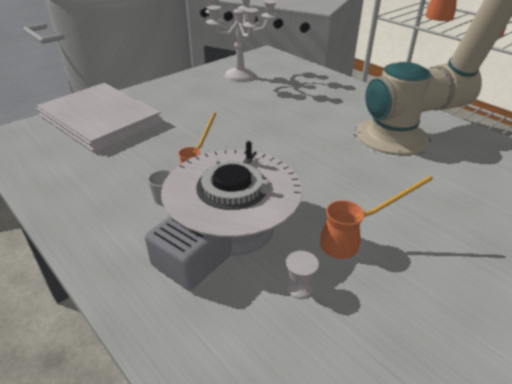

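View pics/top0.png

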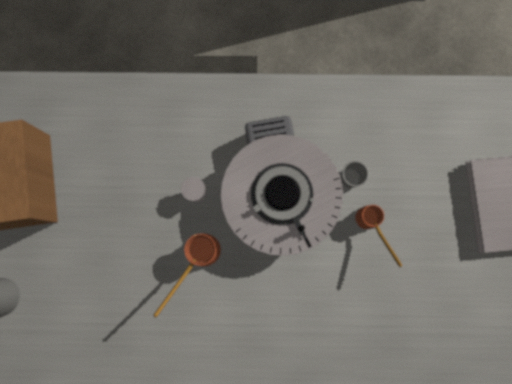

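```bash
cat > h.py <<'E'
from rig import *
import numpy as np,cv2
from scipy.spatial.transform import Rotation as R
def ray(c,px,z,m=None):
    m=m or camera_model(c);K=m["mtx"];T=m["world_from_camera"]
    v=np.linalg.solve(K,[px[0],px[1],1]);d=T[:3,:3]@np.array([v[0],-v[1],-v[2]]);o=T[:3,3]
    return o+d*(z-o[2])/d[2]
def proj(c,P,m=None):
    m=m or camera_model(c);T=m["world_from_camera"];p=T[:3,:3].T@(np.asarray(P)-T[:3,3])
    q=m["mtx"]@np.array([p[0],-p[1],-p[2]]);return q[:2]/q[2]
def ax(s):
    w,x,y,z=s["ee_rot"];return R.from_quat([x,y,z,w]).as_matrix()
E
python3 - <<'E'
from h import *
print(np.round(ax(manip.get_state()),3))
P=ray("top",[283.1,191.4],.118);print("piv",P, ray("scene",[229,185.7],.118))
# ellipse of the ring/cap centre check via zoom cap centre at (395,250)/3+150,110
print("cap",ray("top",[150+397/3,110+249/3],.15))
for n,t,s,z in[("post",[301.1,227.7],[249.1,148.4],.152),("tip",[306.7,234.9],[253,154.1],.124),("mark",[303.7,237.3],None,.115)]:
    for c,p in(("top",t),("scene",s)):
        if p is None: continue
        q=ray(c,p,z)-P;print(n,c,np.round(q+P,4),"r",np.hypot(q[0],q[1]).round(4),"ang from -x",np.degrees(np.arctan2(-q[1],-q[0])).round(1))
d=np.load("pics/top0.npy")
for n,p,z in[("big",[207.2,251.7],0),("small",[365.6,214.7],0),("bean",[346.4,179.7],0),("pew",[193.5,193.6],0)]:print(n,ray("top",p,z).round(3))
q=ray("top",[150+322/3,110+294/3],.144)-P;print("block",q,np.hypot(*q[:2]),np.degrees(np.arctan2(-q[1],-q[0])))
q=ray("top",[155,314],.157);print("bighandle end",q)
E
```

```text
[[ 0.974  0.     0.226]
 [-0.226  0.     0.974]
 [-0.    -1.     0.   ]]
piv [ 0.62583641 -0.0101735   0.118     ] [ 0.62662314 -0.01156454  0.118     ]
cap [ 0.6174029  -0.00679198  0.15      ]
post top [ 0.5366 -0.0504  0.152 ] r 0.0979 ang from -x 24.3
post scene [ 0.5337 -0.0533  0.152 ] r 0.1018 ang from -x 25.1
tip top [ 0.5214 -0.0663  0.124 ] r 0.1186 ang from -x 28.2
tip scene [ 0.5138 -0.0625  0.124 ] r 0.1237 ang from -x 25.0
mark top [ 0.516 -0.06   0.115] r 0.1206 ang from -x 24.4
big [0.48  0.184 0.   ]
small [ 0.582 -0.237  0.   ]
bean [ 0.677 -0.187  0.   ]
pew [0.635 0.224 0.   ]
block [-0.04361245  0.06143524  0.026     ] 0.07534145472328399 -54.62932168382599
bighandle end [0.33906412 0.27842062 0.157     ]
```

jog_arm(targets=[[0, [0, 0, 0.02], 0], [0, [0.03, -0.045, 0], 0.05], [0, [0.03, -0.045, 0], 0.05], [0, [0.03, -0.045, 0], 0.05], [0, [0.03, -0.045, 0], 0.05], [0, [0.03, -0.045, 0], 0.05], [0, [0.03, -0.045, 0], 0.05], [0, [0.03, -0.045, 0], 0.05], [0, [0.03, -0.045, 0], 0.05], [0, [0.03, -0.045, 0], 0.05]], force=20)

```text
clock: 2.25
position: [0.4007, 0.1536, 0.2687]
ee_rot: [0.703, -0.703, -0.079, 0.079]
contact_force: [0.3, -0.2, -0.1]
width: -0.0001
```

jog_arm(targets=[[0, [0.03, -0.048, 0], 0.05], [0, [0.03, -0.048, 0], 0.05], [0, [0.03, -0.048, 0], 0.05], [0, [0.03, -0.048, 0], 0.05], [0, [0.03, -0.048, 0], 0.03], [0, [0, 0, 0], 0]])

```text
clock: 3.0
position: [0.5518, -0.0884, 0.2676]
ee_rot: [-0.689, 0.69, 0.157, -0.157]
contact_force: [-0.4, 0.3, 0.2]
width: 0.0004
```

Run:
```python
from h import *
s=manip.get_state();print(s["position"],s["qpos"],ax(s).round(3))
m=camera_model("wrist");im,d=get_image("wrist");cv2.imwrite("pics/w1.png",im[:,:,::-1])
for n,z in[("pivot",.118),("lever_post",.152),("pointer_tip",.124),("long_mark",.115),("stop_point",.124)]:
    print(n,[(np.round(x["position"],1),round(x["score"],2),ray("wrist",x["position"],z,m).round(4)) for x in spot_point(n,"wrist")[:2]])
im,d=get_image("scene");cv2.imwrite("pics/s1.png",im[:,:,::-1])
```

```text
[ 0.55179961 -0.08839513  0.26758273] [-2.82713341e-01  2.41009647e-01  1.50583400e+00 -1.03697398e-03
  1.39405421e+00 -2.30127206e+00] [[ 0.901  0.    -0.433]
 [ 0.433 -0.001  0.901]
 [-0.    -1.    -0.001]]
pivot [(array([390.9, 288.3]), 0.16, array([0.5937, 0.1165, 0.118 ]))]
lever_post [(array([296.5, 197.1]), 0.58, array([ 0.5336, -0.0504,  0.152 ]))]
pointer_tip [(array([292.8, 168.2]), 0.88, array([ 0.5148, -0.06  ,  0.124 ]))]
long_mark [(array([291.1, 169.1]), 0.75, array([ 0.5176, -0.059 ,  0.115 ]))]
stop_point []
```

View pics/w1.png

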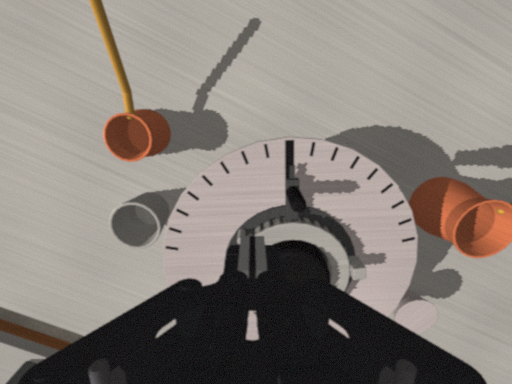

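View pics/s1.png

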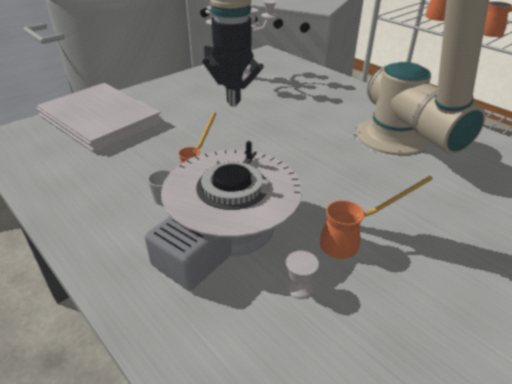

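jog_arm(targets=[[0, [0, 0, -0.04], 0], [0, [0, 0, -0.04], 0], [0, [0, 0, -0.018], 0], [0, [0, 0, 0], 0]])

```text
clock: 3.85
position: [0.5486, -0.0837, 0.1692]
ee_rot: [0.69, -0.688, -0.158, 0.16]
contact_force: [-0.1, -0.9, 0.3]
width: 0.0001
```

Run:
```python
from h import *
s=manip.get_state();print(s["position"],s["contact_force"])
m=camera_model("wrist");im,d=get_image("wrist");cv2.imwrite("pics/w2.png",im[:,:,::-1])
```

```text
[ 0.5485632  -0.08370982  0.16920159] [-0.07513037 -0.88762776  0.29955242]
```

View pics/w2.png

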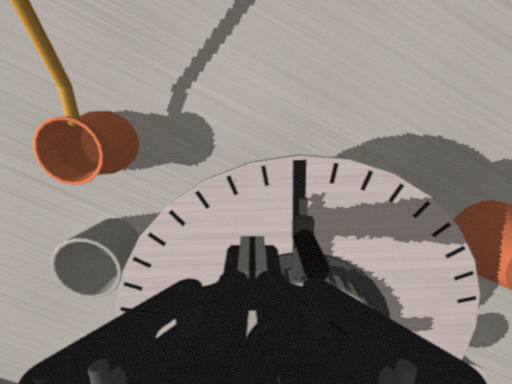

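Run:
```python
from h import *
from scipy.optimize import minimize
from scipy.ndimage import map_coordinates
for c in("top","scene"):
    g=cv2.GaussianBlur(cv2.imread(f"pics/{c}0.png",0).astype(float),(0,0),1.2)
    a=np.radians(np.arange(0,360,2)); 
    def f(p,r,z):
        px=np.array([proj(c,[p[0]+r*np.cos(t),p[1]+r*np.sin(t),z],M) for t in a]);return map_coordinates(g,[px[:,1],px[:,0]],order=1)
    M=camera_model(c)
    for nm,ri,ro,z,sg in(("dial",.145,.151,.114,1),("cap",.037,.043,.15,-1)):
        best=max((np.mean(sg*np.clip(f(p,ri,z)-f(p,ro,z),-25,25)),p) for p in[(x,y) for x in np.arange(.608,.636,.002) for y in np.arange(-.02,.006,.002)])
        print(c,nm,best)
```

```text
top dial (np.float64(13.830424956603313), (np.float64(0.618), np.float64(-0.00800000000000001)))
top cap (np.float64(25.0), (np.float64(0.62), np.float64(-0.004000000000000014)))
scene dial (np.float64(12.743197214626038), (np.float64(0.618), np.float64(-0.012000000000000007)))
scene cap (np.float64(23.5743298875288), (np.float64(0.63), np.float64(0.003999999999999979)))
```

Run:
```python
from h import *
p=np.array([.619,-.009]);prev=np.array([.55,-.085]);pa=25.6
for k in range(27,-55,-3):
    t=np.radians(k);q=p+.095*np.array([-np.cos(t),-np.sin(t)])+.0215*np.array([np.sin(t),-np.cos(t)])
    print(k,q.round(4),(q-prev).round(4));prev=q
```

```text
27 [ 0.5441 -0.0713] [-0.0059  0.0137]
24 [ 0.541  -0.0673] [-0.0032  0.004 ]
21 [ 0.538  -0.0631] [-0.0029  0.0042]
18 [ 0.5353 -0.0588] [-0.0027  0.0043]
15 [ 0.5328 -0.0544] [-0.0025  0.0044]
12 [ 0.5305 -0.0498] [-0.0023  0.0046]
9 [ 0.5285 -0.0451] [-0.002   0.0047]
6 [ 0.5268 -0.0403] [-0.0018  0.0048]
3 [ 0.5253 -0.0354] [-0.0015  0.0049]
0 [ 0.524  -0.0305] [-0.0013  0.0049]
-3 [ 0.523  -0.0255] [-0.001  0.005]
-6 [ 0.5223 -0.0205] [-0.0007  0.005 ]
-9 [ 0.5218 -0.0154] [-0.0005  0.0051]
-12 [ 0.5216 -0.0103] [-0.0002  0.0051]
-15 [ 0.5217 -0.0052] [0.0001 0.0051]
-18 [ 5.22e-01 -1.00e-04] [0.0003 0.0051]
-21 [0.5226 0.005 ] [0.0006 0.0051]
-24 [0.5235 0.01  ] [0.0009 0.005 ]
-27 [0.5246 0.015 ] [0.0011 0.005 ]
-30 [0.526  0.0199] [0.0014 0.0049]
-33 [0.5276 0.0247] [0.0016 0.0048]
-36 [0.5295 0.0294] [0.0019 0.0047]
-39 [0.5316 0.0341] [0.0021 0.0046]
-42 [0.534  0.0386] [0.0024 0.0045]
-45 [0.5366 0.043 ] [0.0026 0.0044]
-48 [0.5395 0.0472] [0.0028 0.0042]
-51 [0.5425 0.0513] [0.0031 0.0041]
-54 [0.5458 0.0552] [0.0033 0.0039]
```

jog_arm(targets=[[0, [-0.003, 0.006, 0], 0], [0, [-0.002, 0.004, 0], 0], [0, [-0.001, 0.004, 0], 0], [0, [-0.003, 0.004, 0], -0.05], [0, [-0.003, 0.004, 0], -0.05], [0, [-0.003, 0.004, 0], -0.05], [0, [-0.002, 0.0045, 0], -0.05]])

```text
clock: 4.78
position: [0.5336, -0.0554, 0.171]
ee_rot: [-0.7, 0.703, 0.089, -0.088]
contact_force: [0.5, -3.2, 0.6]
width: -0.0
```

Run:
```python
from h import *
s=manip.get_state();print(s["position"],s["contact_force"])
m=camera_model("wrist");im,d=get_image("wrist");cv2.imwrite("pics/w3.png",im[:,:,::-1])
```

```text
[ 0.53361061 -0.05539551  0.17103024] [ 0.50957972 -3.24817806  0.56615137]
```

View pics/w3.png

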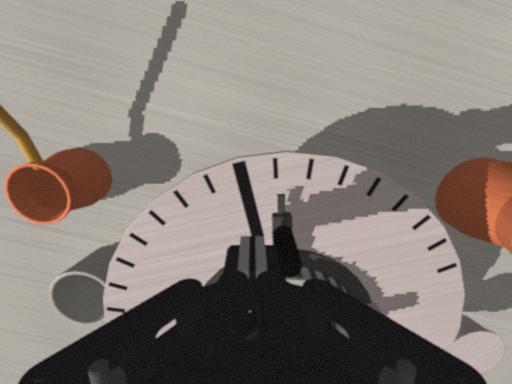

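jog_arm(targets=[[0, [-0.0025, 0.0045, 0], -0.05], [0, [-0.002, 0.0045, 0], -0.05], [0, [-0.002, 0.005, 0], -0.05], [0, [-0.0015, 0.005, 0], -0.05], [0, [-0.0015, 0.005, 0], -0.05], [0, [-0.001, 0.005, 0], -0.05], [0, [-0.0005, 0.005, 0], -0.05], [0, [-0.0005, 0.005, 0], -0.05]])

```text
clock: 5.82
position: [0.5219, -0.0162, 0.171]
ee_rot: [-0.704, 0.706, -0.052, 0.053]
contact_force: [0.2, -3.1, 1.0]
width: 0.0
```

jog_arm(targets=[[0, [0, 0.005, 0], -0.05], [0, [0, 0.005, 0], -0.05], [0, [0.0005, 0.005, 0], -0.05], [0, [0.0005, 0.005, 0], -0.05], [0, [0.001, 0.005, 0], -0.05], [0, [0.001, 0.005, 0], -0.05]])

```text
clock: 6.58
position: [0.524, 0.014, 0.1708]
ee_rot: [-0.689, 0.69, -0.157, 0.157]
contact_force: [-1.3, -2.0, 3.0]
width: 0.0003
```

Run:
```python
from h import *
s=manip.get_state();print(s["position"],s["contact_force"],ax(s)[:,2])
for c in("wrist","top","scene"):
  m=camera_model(c);im,d=get_image(c);cv2.imwrite(f"pics/{c}4.png",im[:,:,::-1])
  for n,z in[("lever_post",.152),("pointer_tip",.124),("long_mark",.115),("stop_point",.124)]:
    print(c,n,[(np.round(x["position"],1),round(x["score"],2),ray(c,x["position"],z,m).round(4)) for x in spot_point(n,c)[:2]])
```

```text
[0.52399698 0.01401523 0.17084061] [-1.28325475 -1.98829096  2.97268886] [ 0.43346968  0.9011664  -0.00177656]
wrist lever_post [(array([284.6, 246.3]), 0.94, array([0.5304, 0.0322, 0.152 ]))]
wrist pointer_tip [(array([280.6, 197.5]), 0.75, array([0.5113, 0.041 , 0.124 ])), (array([394.4,  73.2]), 0.22, array([0.4702, 0.131 , 0.124 ]))]
wrist long_mark [(array([154.8, 257. ]), 0.69, array([ 0.5168, -0.0644,  0.115 ]))]
wrist stop_point []
top lever_post []
top pointer_tip []
top long_mark []
top stop_point []
scene lever_post [(array([271.7, 165. ]), 0.77, array([0.541 , 0.0273, 0.152 ])), (array([229. , 187.4]), 0.56, array([0.6575, 0.0282, 0.152 ]))]
scene pointer_tip [(array([284.5, 173.9]), 0.73, array([0.5147, 0.0412, 0.124 ]))]
scene long_mark [(array([249.7, 156.9]), 0.91, array([ 0.5182, -0.069 ,  0.115 ])), (array([298.9, 287.8]), 0.17, array([0.7114, 0.271 , 0.115 ]))]
scene stop_point [(array([287.7, 186.5]), 0.58, array([0.5417, 0.0775, 0.124 ]))]
```

View pics/wrist4.png

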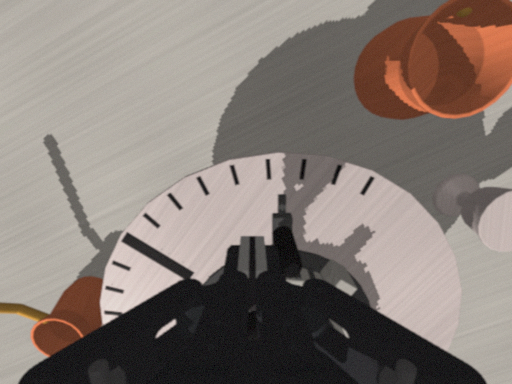

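View pics/scene4.png

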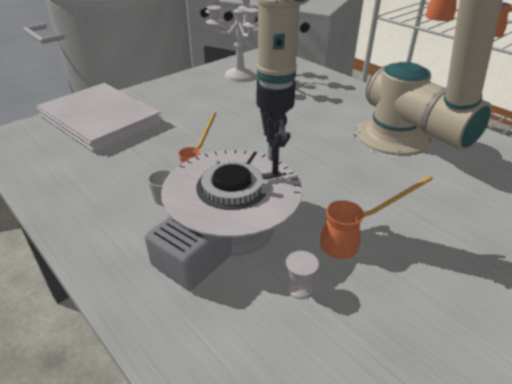

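jog_arm(targets=[[0, [0.001, 0.005, 0], -0.05], [0, [0.0015, 0.005, 0], -0.05], [0, [0.0015, 0.005, 0], -0.05], [0, [0.001, 0.0025, 0], -0.025]])

```text
clock: 7.82
position: [0.5298, 0.0319, 0.1703]
ee_rot: [-0.673, 0.673, -0.217, 0.217]
contact_force: [-0.8, -2.7, 0.3]
width: -0.0001
```

jog_arm(targets=[[0, [0.001, 0.002, 0], -0.025], [0, [0.001, 0.002, 0], -0.02]])

```text
clock: 8.07
position: [0.5314, 0.0361, 0.1703]
ee_rot: [-0.668, 0.668, -0.232, 0.232]
contact_force: [0.0, -3.4, 0.3]
width: 0.0002
```

jog_arm(targets=[[0, [0.001, 0.002, 0], -0.025]])

```text
clock: 8.2
position: [0.5324, 0.0381, 0.1703]
ee_rot: [-0.665, 0.665, -0.241, 0.241]
contact_force: [0.5, -3.4, 1.0]
width: 0.0001
```

jog_arm(targets=[[0, [0.001, 0.002, 0], -0.025]])

```text
clock: 8.32
position: [0.5333, 0.0403, 0.1702]
ee_rot: [-0.662, 0.662, -0.249, 0.249]
contact_force: [-1.1, -3.1, 0.8]
width: -0.0001
```

Run:
```python
from h import *
s=manip.get_state();print(s["position"],s["contact_force"],ax(s)[:,2])
for c in("wrist","scene"):
  m=camera_model(c);im,d=get_image(c);cv2.imwrite(f"pics/{c}5.png",im[:,:,::-1])
  for n,z in[("lever_post",.152),("pointer_tip",.124),("long_mark",.115),("stop_point",.124)]:
    print(c,n,[(np.round(x["position"],1),round(x["score"],2),ray(c,x["position"],z,m).round(4)) for x in spot_point(n,c)[:2]])
```

```text
[0.5333173  0.04026268 0.17024459] [-1.09603361 -3.08510572  0.77114363] [ 6.58906508e-01  7.52224830e-01 -1.33591071e-04]
wrist lever_post [(array([286.9, 250. ]), 0.75, array([0.5468, 0.0554, 0.152 ]))]
wrist pointer_tip [(array([283.9, 198.8]), 0.97, array([0.5302, 0.0706, 0.124 ]))]
wrist long_mark [(array([138.9, 288.9]), 0.9, array([ 0.5164, -0.0636,  0.115 ]))]
wrist stop_point [(array([280.6, 201.4]), 0.74, array([0.5302, 0.0678, 0.124 ]))]
scene lever_post [(array([277.7, 171.9]), 0.66, array([0.5491, 0.0537, 0.152 ]))]
scene pointer_tip [(array([287.5, 182.4]), 0.62, array([0.5318, 0.0672, 0.124 ]))]
scene long_mark [(array([248.7, 154.5]), 0.93, array([ 0.5132, -0.0782,  0.115 ]))]
scene stop_point [(array([287.3, 189.2]), 0.68, array([0.5488, 0.0834, 0.124 ])), (array([232.3, 225.2]), 0.63, array([0.7033, 0.0928, 0.124 ]))]
```

View pics/wrist5.png

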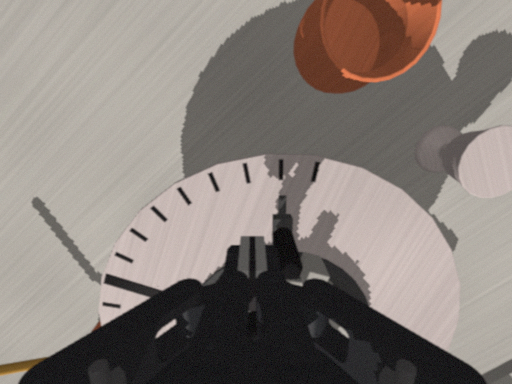

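jog_arm(targets=[[0, [0.001, 0.0015, 0], -0.02]])

```text
clock: 8.95
position: [0.5338, 0.0415, 0.1702]
ee_rot: [-0.659, 0.66, -0.256, 0.255]
contact_force: [-1.5, -1.7, 1.1]
width: 0.0001
```

jog_arm(targets=[[0, [0.001, 0.0015, 0], -0.02]])

```text
clock: 9.07
position: [0.5348, 0.0432, 0.1702]
ee_rot: [-0.657, 0.657, -0.262, 0.262]
contact_force: [-1.7, -2.0, 0.4]
width: -0.0003
```

jog_arm(targets=[[0, [0.001, 0.0015, 0], -0.02]])

```text
clock: 9.2
position: [0.5358, 0.0449, 0.1702]
ee_rot: [-0.654, 0.654, -0.269, 0.268]
contact_force: [-2.2, -2.3, 0.5]
width: 0.0001
```

jog_arm(targets=[[0, [0.001, 0.0015, 0], -0.02]])

```text
clock: 9.32
position: [0.5369, 0.0465, 0.1702]
ee_rot: [-0.651, 0.651, -0.275, 0.275]
contact_force: [-2.4, -1.2, -0.2]
width: 0.0004
```

jog_arm(targets=[[0, [0.001, 0.0015, 0], -0.02]])

```text
clock: 9.45
position: [0.5379, 0.048, 0.1702]
ee_rot: [0.649, -0.649, 0.282, -0.281]
contact_force: [-3.0, 0.8, 0.8]
width: -0.0002
```

jog_arm(targets=[[0, [0.001, 0.0015, 0], -0.02]])

```text
clock: 9.57
position: [0.539, 0.0495, 0.1702]
ee_rot: [0.646, -0.646, 0.288, -0.288]
contact_force: [-3.1, -1.2, 0.9]
width: 0.0003
```

Run:
```python
from h import *
s=manip.get_state();print(s["position"],s["contact_force"],ax(s)[:,2])
a=[]
for c in("wrist","scene"):
  m=camera_model(c);im,d=get_image(c);a.append(im[:,:,::-1])
  for n,z in[("lever_post",.152),("pointer_tip",.124),("stop_point",.124)]:
    print(c,n,[(np.round(x["position"],1),round(x["score"],2),ray(c,x["position"],z,m).round(4)) for x in spot_point(n,c)[:2]])
cv2.imwrite("pics/w6.png",a[0]);cv2.imwrite("pics/s6.png",cv2.resize(a[1][120:270,130:330],None,fx=4,fy=4,interpolation=2))
```

```text
[0.53899913 0.04952972 0.17019443] [-3.07819027 -1.18344597  0.94065883] [ 7.44039529e-01  6.68135512e-01 -3.42327797e-04]
wrist lever_post [(array([286.5, 252. ]), 0.59, array([0.5549, 0.0618, 0.152 ]))]
wrist pointer_tip [(array([280.5, 197.9]), 0.56, array([0.5373, 0.0789, 0.124 ]))]
wrist stop_point [(array([281.3, 200.6]), 0.75, array([0.539 , 0.0779, 0.124 ]))]
scene lever_post [(array([277.4, 173.3]), 0.94, array([0.553 , 0.0569, 0.152 ]))]
scene pointer_tip [(array([287.4, 184.1]), 0.66, array([0.5362, 0.0712, 0.124 ]))]
scene stop_point [(array([288. , 189.2]), 0.86, array([0.5477, 0.0844, 0.124 ]))]
```

View pics/w6.png

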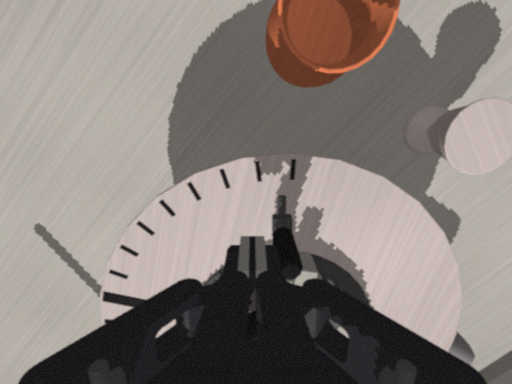

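View pics/s6.png

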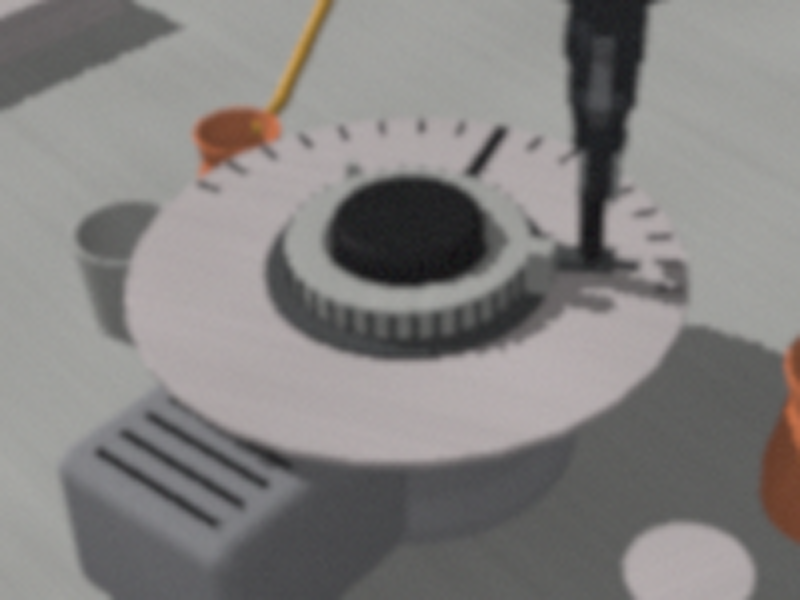

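jog_arm(targets=[[0, [0.0012, 0.0012, 0], -0.02]])

```text
clock: 10.1
position: [0.5396, 0.0498, 0.1702]
ee_rot: [-0.642, 0.644, -0.295, 0.294]
contact_force: [-5.7, -2.5, 1.9]
width: -0.0001
```

jog_arm(targets=[[0, [0.0012, 0.0012, 0], -0.02]])

```text
clock: 10.22
position: [0.5396, 0.0501, 0.1702]
ee_rot: [-0.638, 0.642, -0.302, 0.3]
contact_force: [-8.4, -7.0, 5.0]
width: 0.0
```

jog_arm(targets=[[0, [0.0012, 0.0012, 0], -0.02]])

```text
clock: 10.35
position: [0.5396, 0.0505, 0.1701]
ee_rot: [-0.634, 0.64, -0.309, 0.305]
contact_force: [-11.9, -8.5, 6.1]
width: 0.0003
```

jog_arm(targets=[[0, [0.0012, 0.0012, 0], -0.02]])

```text
clock: 10.48
position: [0.5395, 0.0508, 0.1701]
ee_rot: [-0.63, 0.638, -0.315, 0.311]
contact_force: [-13.7, -9.9, 8.3]
width: 0.0001
```

jog_arm(targets=[[0, [0, 0, 0], 0], [0, [-0.004, -0.004, 0], 0.05], [0, [-0.008, -0.008, 0], 0.1], [0, [-0.006, -0.006, 0], 0.1], [0, [0, 0, 0.04], 0], [0, [0, 0, 0.05], 0], [0, [0, 0, 0], 0]])

```text
clock: 11.35
position: [0.5303, 0.0359, 0.2652]
ee_rot: [0.669, -0.666, 0.228, -0.236]
contact_force: [0.1, 0.3, 0.7]
width: 0.0002
```

Run:
```python
from h import *
s=manip.get_state();print(s["position"],s["contact_force"],ax(s)[:,2],s["qpos"])
a=[]
for c in("wrist","scene"):
  m=camera_model(c);im,d=get_image(c);a.append(im[:,:,::-1])
  for n,z in[("lever_post",.152),("pointer_tip",.124),("stop_point",.124),("long_mark",.115)]:
    print(c,n,[(np.round(x["position"],1),round(x["score"],2),ray(c,x["position"],z,m).round(4)) for x in spot_point(n,c)[:2]])
cv2.imwrite("pics/w7.png",a[0]);cv2.imwrite("pics/s7.png",cv2.resize(a[1][120:270,130:330],None,fx=4,fy=4,interpolation=2))
```

```text
[0.53025776 0.03594294 0.26517576] [0.07873833 0.31559669 0.69091941] [0.61978979 0.78472691 0.00801881] [-6.37043662e-02  1.93892914e-01  1.57490550e+00  6.67844873e-04
  1.35963656e+00 -9.66094261e-01]
wrist lever_post [(array([291.3, 199. ]), 0.71, array([0.5549, 0.0636, 0.152 ]))]
wrist pointer_tip [(array([288.2, 168.8]), 0.9, array([0.5377, 0.0771, 0.124 ]))]
wrist stop_point [(array([295.4, 169.3]), 0.92, array([0.5425, 0.0825, 0.124 ]))]
wrist long_mark [(array([173.8, 229.6]), 0.96, array([ 0.5172, -0.063 ,  0.115 ])), (array([290.7, 198.6]), 0.46, array([0.5683, 0.0598, 0.115 ]))]
scene lever_post [(array([279. , 174.9]), 0.62, array([0.5545, 0.0631, 0.152 ]))]
scene pointer_tip [(array([288.5, 188.2]), 0.71, array([0.5446, 0.0827, 0.124 ]))]
scene stop_point [(array([291.1, 186.2]), 0.63, array([0.5356, 0.0815, 0.124 ]))]
scene long_mark [(array([251.6, 156.4]), 0.94, array([ 0.5135, -0.0676,  0.115 ])), (array([231.5, 225.5]), 0.18, array([0.6989, 0.0847, 0.115 ]))]
```

View pics/w7.png

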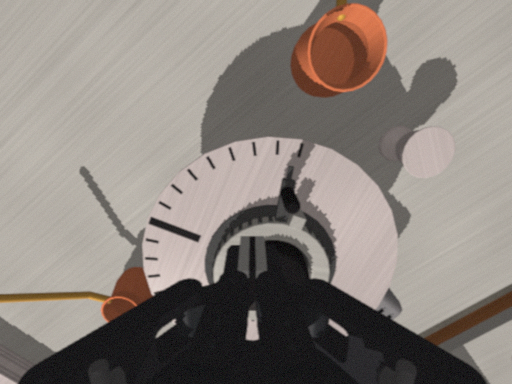

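View pics/s7.png

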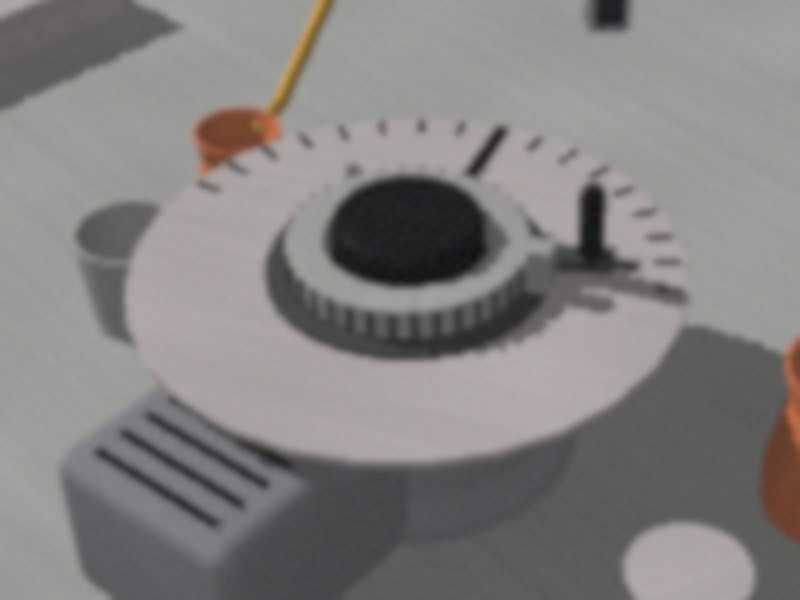

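jog_arm(targets=[[0, [0.027, 0.027, 0], -0.07], [0, [0.026, 0.026, 0], -0.07], [0, [0, 0, 0], 0]])

```text
clock: 12.22
position: [0.5806, 0.0904, 0.2595]
ee_rot: [0.651, -0.65, 0.277, -0.277]
contact_force: [-0.4, 0.7, -0.6]
width: 0.0002
```

Run:
```python
from h import *
s=manip.get_state();print(s["position"],s["contact_force"],ax(s)[:,2])
m=camera_model("wrist");im,d=get_image("wrist");cv2.imwrite("pics/w8.png",im[:,:,::-1])
for n,z in[("lever_post",.152),("pointer_tip",.124),("stop_point",.124),("long_mark",.115)]:
    print(n,[(np.round(x["position"],1),round(x["score"],2),ray("wrist",x["position"],z,m).round(4)) for x in spot_point(n,"wrist")[:2]])
```

```text
[0.58058039 0.0904     0.25952826] [-0.43827821  0.67456121 -0.59045065] [7.21360792e-01 6.92559304e-01 4.67675972e-04]
lever_post [(array([213.4, 198.1]), 0.83, array([0.5539, 0.0674, 0.152 ]))]
pointer_tip [(array([213. , 168.4]), 0.8, array([0.537 , 0.0803, 0.124 ]))]
stop_point [(array([217.5, 172.3]), 0.81, array([0.5428, 0.0805, 0.124 ]))]
long_mark [(array([113.3, 247.6]), 0.61, array([ 0.5169, -0.0661,  0.115 ]))]
```

View pics/w8.png

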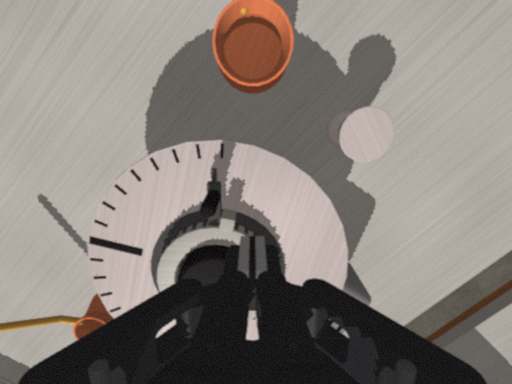

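jog_arm(targets=[[0, [0, 0, -0.04], 0], [0, [0, 0, -0.035], 0], [0, [0, 0, -0.014], 0], [0, [0, 0, 0], 0]])

```text
clock: 12.98
position: [0.5787, 0.0886, 0.171]
ee_rot: [-0.65, 0.65, -0.278, 0.278]
contact_force: [0.4, 0.2, 0.6]
width: -0.0001
```

Run:
```python
from h import *
s=manip.get_state();print(s["position"],s["contact_force"])
m=camera_model("wrist");im,d=get_image("wrist");cv2.imwrite("pics/w9.png",im[:,:,::-1])
p=np.array([.619,-.009]);prev=s["position"][:2]
for k in range(-48,31,3):
    t=np.radians(k);q=p+.095*np.array([-np.cos(t),-np.sin(t)])-.0215*np.array([np.sin(t),-np.cos(t)])
    print(k,q.round(4),(q-prev).round(4));prev=q
```

```text
[0.57869924 0.08859931 0.17104651] [0.42349551 0.19683645 0.60088933]
-48 [0.5714 0.076 ] [-0.0073 -0.0126]
-45 [0.567  0.0734] [-0.0044 -0.0026]
-42 [0.5628 0.0705] [-0.0042 -0.0028]
-39 [0.5587 0.0675] [-0.0041 -0.0031]
-36 [0.5548 0.0642] [-0.0039 -0.0033]
-33 [0.551  0.0608] [-0.0037 -0.0035]
-30 [0.5475 0.0571] [-0.0036 -0.0037]
-27 [0.5441 0.0533] [-0.0034 -0.0038]
-24 [0.541  0.0493] [-0.0032 -0.004 ]
-21 [0.538  0.0451] [-0.0029 -0.0042]
-18 [0.5353 0.0408] [-0.0027 -0.0043]
-15 [0.5328 0.0364] [-0.0025 -0.0044]
-12 [0.5305 0.0318] [-0.0023 -0.0046]
-9 [0.5285 0.0271] [-0.002  -0.0047]
-6 [0.5268 0.0223] [-0.0018 -0.0048]
-3 [0.5253 0.0174] [-0.0015 -0.0049]
0 [0.524  0.0125] [-0.0013 -0.0049]
3 [0.523  0.0075] [-0.001 -0.005]
6 [0.5223 0.0025] [-0.0007 -0.005 ]
9 [ 0.5218 -0.0026] [-0.0005 -0.0051]
12 [ 0.5216 -0.0077] [-0.0002 -0.0051]
15 [ 0.5217 -0.0128] [ 0.0001 -0.0051]
18 [ 0.522  -0.0179] [ 0.0003 -0.0051]
21 [ 0.5226 -0.023 ] [ 0.0006 -0.0051]
24 [ 0.5235 -0.028 ] [ 0.0009 -0.005 ]
27 [ 0.5246 -0.033 ] [ 0.0011 -0.005 ]
30 [ 0.526  -0.0379] [ 0.0014 -0.0049]
```

View pics/w9.png

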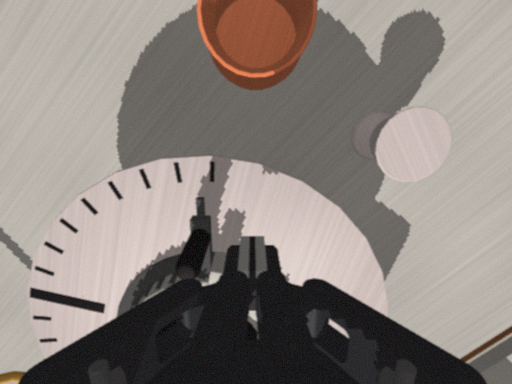

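jog_arm(targets=[[0, [-0.004, -0.006, 0], 0], [0, [-0.003, -0.006, 0], 0], [0, [-0.0045, -0.0025, 0], 0.05], [0, [-0.004, -0.003, 0], 0.05], [0, [-0.004, -0.003, 0], 0.05], [0, [-0.004, -0.0035, 0], 0.05], [0, [-0.004, -0.0035, 0], 0.05]])

```text
clock: 13.9
position: [0.5533, 0.0616, 0.1725]
ee_rot: [0.681, -0.679, 0.193, -0.196]
contact_force: [3.2, 1.9, -0.5]
width: -0.0004
```

Run:
```python
from h import *
s=manip.get_state();print(s["position"],s["contact_force"],ax(s)[:,2])
m=camera_model("wrist");im,d=get_image("wrist");cv2.imwrite("pics/w10.png",im[:,:,::-1])
```

```text
[0.55333331 0.06164908 0.17248952] [ 3.21736354  1.86644302 -0.53904017] [0.52831846 0.84903716 0.00393772]
```

View pics/w10.png

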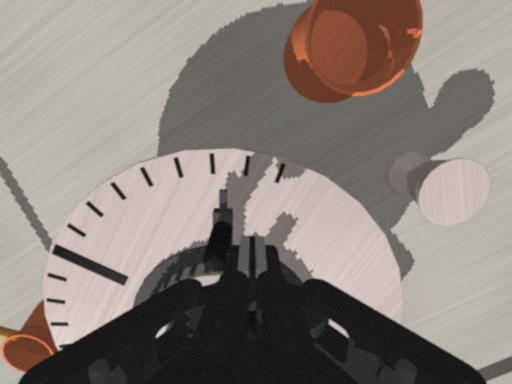

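jog_arm(targets=[[0, [-0.004, -0.0035, 0], 0.05], [0, [-0.0035, -0.004, 0], 0.05], [0, [-0.0035, -0.004, 0], 0.05], [0, [-0.003, -0.004, 0], 0.05], [0, [-0.003, -0.004, 0], 0.05], [0, [-0.003, -0.0045, 0], 0.05], [0, [-0.0025, -0.0045, 0], 0.05]])

```text
clock: 14.82
position: [0.5309, 0.0333, 0.1727]
ee_rot: [0.704, -0.703, 0.071, -0.075]
contact_force: [3.4, 2.2, 2.2]
width: 0.0001
```

jog_arm(targets=[[0, [-0.0025, -0.0045, 0], 0.05], [0, [-0.002, -0.0045, 0], 0.05], [0, [-0.002, -0.005, 0], 0.05], [0, [-0.0015, -0.005, 0], 0.05], [0, [-0.0015, -0.005, 0], 0.05], [0, [-0.001, -0.005, 0], 0.05]])

```text
clock: 15.58
position: [0.5199, 0.0045, 0.1726]
ee_rot: [0.707, -0.706, -0.034, 0.031]
contact_force: [2.1, 2.6, 2.3]
width: -0.0002
```

Run:
```python
from h import *
s=manip.get_state();print(s["position"],s["contact_force"],ax(s)[:,2])
m=camera_model("wrist");im,d=get_image("wrist");cv2.imwrite("pics/w11.png",im[:,:,::-1])
for n,z in[("lever_post",.152),("pointer_tip",.124),("long_mark",.115)]:
    print(n,[(np.round(x["position"],1),round(x["score"],2),ray("wrist",x["position"],z,m).round(4)) for x in spot_point(n,"wrist")[:2]])
```

```text
[0.51991037 0.00451049 0.17255018] [2.12837194 2.59306977 2.26677202] [-0.09248454  0.99571304  0.00146533]
lever_post [(array([219.7, 251.8]), 0.96, array([ 0.5244, -0.0142,  0.152 ]))]
pointer_tip [(array([223., 201.]), 0.57, array([ 0.5019, -0.0163,  0.124 ]))]
long_mark [(array([160.7, 208.1]), 0.8, array([ 0.5147, -0.0611,  0.115 ]))]
```

View pics/w11.png

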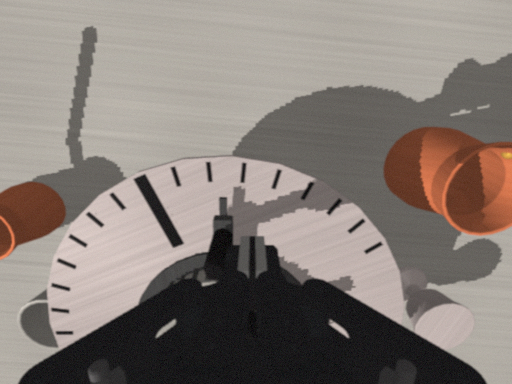

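jog_arm(targets=[[0, [-0.0005, -0.005, 0], 0.05], [0, [-0.0005, -0.005, 0], 0.05], [0, [0, -0.005, 0], 0.05], [0, [0, -0.005, 0], 0.05], [0, [0.0005, -0.005, 0], 0.05], [0, [0, 0, 0], 0]])

```text
clock: 16.52
position: [0.5179, -0.0209, 0.1713]
ee_rot: [0.697, -0.697, -0.12, 0.12]
contact_force: [-0.0, 2.7, 0.7]
width: -0.0002
```

```bash
cat > look.py <<'E'
from h import *
import sys
t=sys.argv[1]
s=manip.get_state();print(s["position"].round(4),s["contact_force"].round(1),ax(s)[:,2].round(3))
P=np.array([.619,-.009])
a=lambda q:np.degrees(np.arctan2(-(q[1]-P[1]),-(q[0]-P[0]))).round(1)
for c in sys.argv[2:]:
  m=camera_model(c);im,d=get_image(c)
  for n,z in[("lever_post",.152),("pointer_tip",.124),("long_mark",.115)]:
    for x in spot_point(n,c)[:1]:
      q=ray(c,x["position"],z,m);print(c,n,np.round(x["position"],1),round(x["score"],2),q.round(4),a(q))
  im=im[:,:,::-1]
  if c=="wrist": im=cv2.resize(im[130:290,80:360],None,fx=2.8,fy=2.8,interpolation=2)
  if c=="scene": im=cv2.resize(im[120:220,160:310],None,fx=5,fy=5,interpolation=2)
  if c=="top": im=cv2.resize(im[130:280,210:360],None,fx=4,fy=4,interpolation=2)
  cv2.imwrite(f"pics/{t}_{c}.png",im)
E
python3 look.py a wrist scene
```

```text
[ 0.5179 -0.0209  0.1713] [-0.   2.7  0.7] [-0.334  0.943  0.001]
wrist lever_post [219.3 256. ] 0.71 [ 0.5289 -0.0372  0.152 ] 17.4
wrist pointer_tip [221.8 204.9] 0.63 [ 0.5079 -0.0453  0.124 ] 18.1
wrist long_mark [195.9 203.3] 0.65 [ 0.5163 -0.0628  0.115 ] 27.7
scene lever_post [253.9 146.5] 0.83 [ 0.5203 -0.0522  0.152 ] 23.7
scene pointer_tip [259.9 155.9] 0.77 [ 0.5069 -0.0464  0.124 ] 18.4
scene long_mark [250.8 156. ] 0.7 [ 0.5138 -0.0701  0.115 ] 30.2
```

View pics/a_wrist.png

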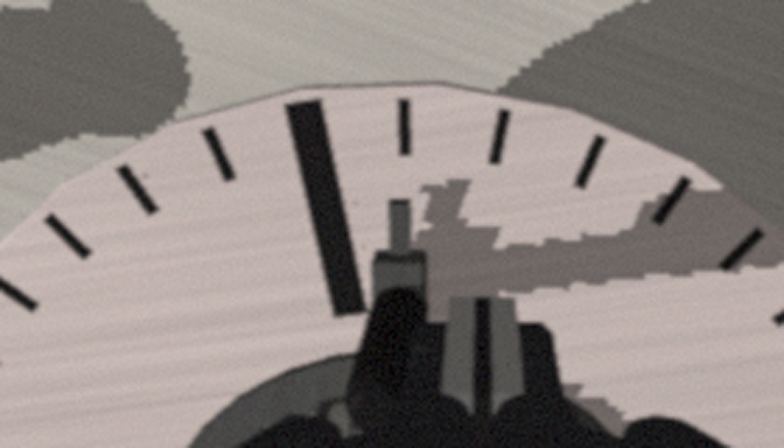

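```bash
cat > ml.py <<'E'
from h import *
import sys
# args: tip u v, base u v, mark outer u v, inner u v (zoom coords of wrist)
v=np.array(list(map(float,sys.argv[1:9]))).reshape(4,2)/2.8+[80,130]
m=camera_model("wrist")
T,B=[ray("wrist",x,.124,m)[:2] for x in v[:2]];O,I=[ray("wrist",x,.115,m)[:2] for x in v[2:]]
u=(I-O)/np.linalg.norm(I-O);n=np.array([-u[1],u[0]])
print("mark len",np.linalg.norm(I-O),"mark O",O,"ang",np.degrees(np.arctan2(u[1],u[0])),"tip",T,"tip offset from mark line",(T-O)@n, "pointer ang",np.degrees(np.arctan2(*(B-T)[::-1])))
E
python3 ml.py 400 212 400 250 305 103 349 312
```

```text
mark len 0.056933299031894924 mark O [ 0.49260754 -0.07454264] ang 27.264349727267444 tip [ 0.50821687 -0.0444979 ] tip offset from mark line 0.019556260691242017 pointer ang 17.696076679166723
```

jog_arm(targets=[[0, [0.001, -0.0045, 0], 0.05], [0, [0.0015, -0.004, 0], 0.05], [0, [0.0015, -0.004, 0], 0.05], [0, [0, 0, 0], 0]])

```text
clock: 17.42
position: [0.5209, -0.0336, 0.1709]
ee_rot: [0.686, -0.686, -0.171, 0.173]
contact_force: [-1.7, 1.2, -1.1]
width: -0.0002
```

```bash
python3 look.py b wrist
```

```text
[ 0.5209 -0.0336  0.1709] [-1.7  1.2 -1.1] [-0.472  0.882  0.001]
wrist lever_post [219.6 252.9] 0.78 [ 0.532  -0.0487  0.152 ] 24.6
wrist pointer_tip [224.8 201.6] 0.93 [ 0.5114 -0.0584  0.124 ] 24.7
wrist long_mark [219. 202.] 0.97 [ 0.5169 -0.0611  0.115 ] 27.1
```

View pics/b_wrist.png

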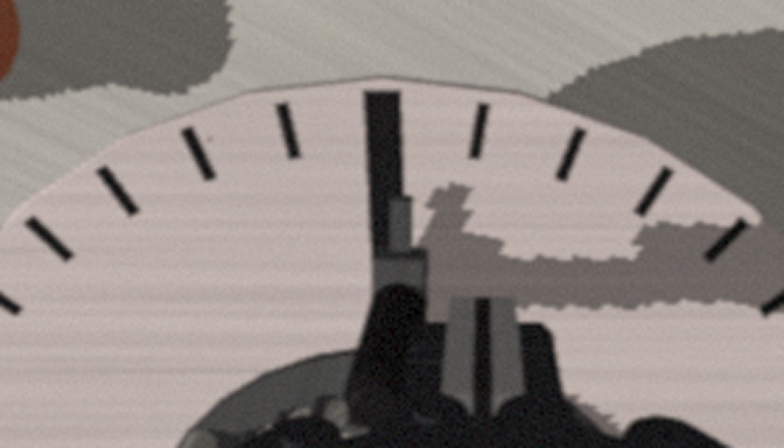

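```bash
python3 ml.py 400 210 400 248 382 94 390 250
```

```text
mark len 0.04073819548063158 mark O [ 0.49355586 -0.0745175 ] ang 28.750887169422512 tip [ 0.51480675 -0.05819724] tip offset from mark line 0.004086563839220708 pointer ang 26.276543801671636
```

jog_arm(targets=[[0, [0.0014, -0.0028, 0], 0.03], [0, [0, 0, 0], 0], [0, [0, 0, 0], 0]])

```text
clock: 18.0
position: [0.5235, -0.0363, 0.1712]
ee_rot: [0.683, -0.683, -0.182, 0.183]
contact_force: [-2.4, 1.9, -1.7]
width: 0.0002
```

```bash
python3 look.py c wrist
```

```text
[ 0.5235 -0.0363  0.1712] [-2.4  1.9 -1.7] [-0.499  0.867  0.   ]
wrist lever_post [218.2 250.9] 0.91 [ 0.5346 -0.0524  0.152 ] 27.2
wrist pointer_tip [222.8 199.5] 0.6 [ 0.5144 -0.0632  0.124 ] 27.4
wrist long_mark [224.6 198.7] 0.77 [ 0.5165 -0.0617  0.115 ] 27.2
```

View pics/c_wrist.png

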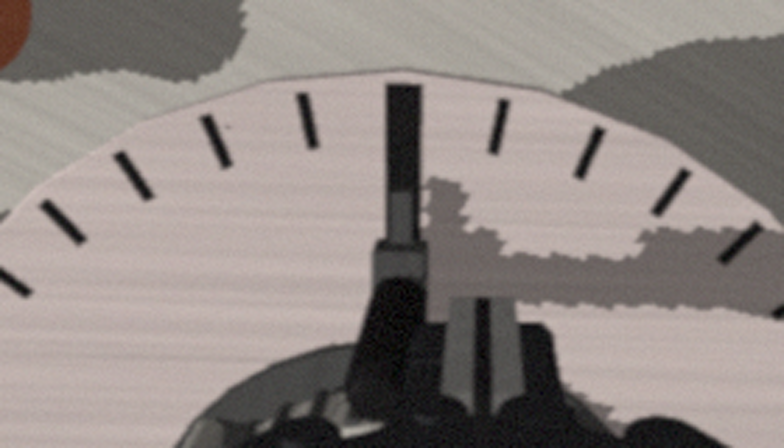

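```bash
python3 ml.py 400 200 400 238 404 87 403.5 240
```

```text
mark len 0.03976888984295766 mark O [ 0.49307393 -0.07445457] ang 27.91901496031667 tip [ 0.51574639 -0.06246093] tip offset from mark line -1.8070000715575407e-05 pointer ang 28.009854152415844
```

jog_arm(targets=[[0, [0, 0, 0], 0], [0, [-0.002, 0.004, 0], 0], [0, [-0.007, 0.013, 0], 0], [0, [-0.007, 0.013, 0], 0], [0, [0, 0, 0.05], 0], [0, [0, 0, 0.05], 0], [0, [-0.03, 0.04, 0.02], 0], [0, [-0.03, 0.04, 0], 0], [0, [-0.03, 0.04, 0], 0], [0, [0, 0, 0], 0]])

```text
clock: 19.45
position: [0.4148, 0.1163, 0.2918]
ee_rot: [0.683, -0.682, -0.184, 0.184]
contact_force: [1.0, -0.8, -0.1]
width: 0.0002
```

jog_arm(targets=[[0, [-0.02, 0.05, 0], 0], [0, [-0.02, 0.05, 0], 0], [0, [-0.02, 0.05, 0], 0], [0, [0, 0.05, 0], 0], [0, [0, 0, 0], 0], [0, [0, 0, 0], 0]])

```text
clock: 20.2
position: [0.3576, 0.3132, 0.291]
ee_rot: [-0.683, 0.684, 0.183, -0.183]
contact_force: [0.1, -0.2, -0.1]
width: 0.0
```

```bash
python3 look.py d top scene
python3 - <<'E'
from h import *
im,_=get_image("top");cv2.imwrite("pics/topf.png",im[:,:,::-1])
E
```

```text
[0.3576 0.3132 0.291 ] [ 0.1 -0.2 -0.1] [-0.499  0.866 -0.001]
top lever_post [302.2 227.2] 0.71 [ 0.5378 -0.053   0.152 ] 28.4
top pointer_tip [307.1 233.2] 0.62 [ 0.5254 -0.0672  0.124 ] 31.9
top long_mark [306.8 238.8] 0.91 [ 0.5125 -0.0674  0.115 ] 28.8
scene lever_post [248.5 147.2] 0.71 [ 0.5314 -0.058   0.152 ] 29.2
scene pointer_tip [253.8 154.8] 0.76 [ 0.5144 -0.059   0.124 ] 25.6
scene long_mark [252.8 157.3] 0.74 [ 0.5139 -0.063   0.115 ] 27.2
```

View pics/d_top.png

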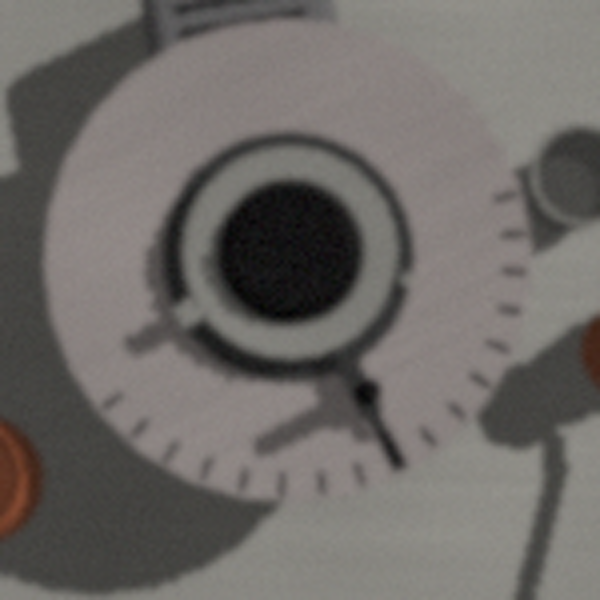

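View pics/d_scene.png

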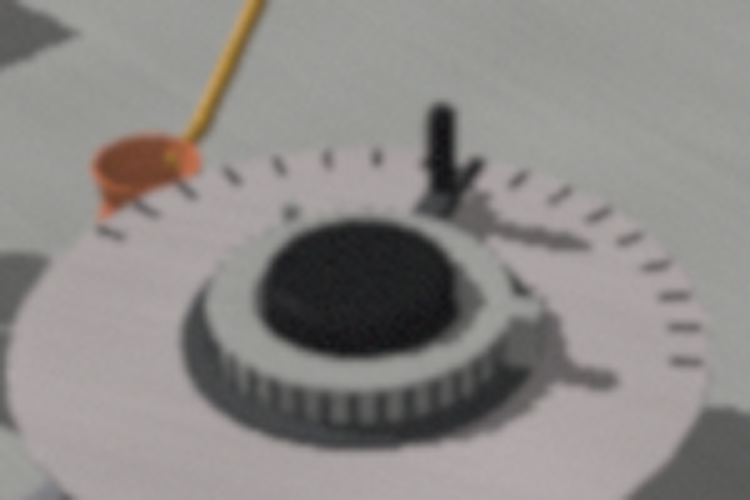

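View pics/topf.png

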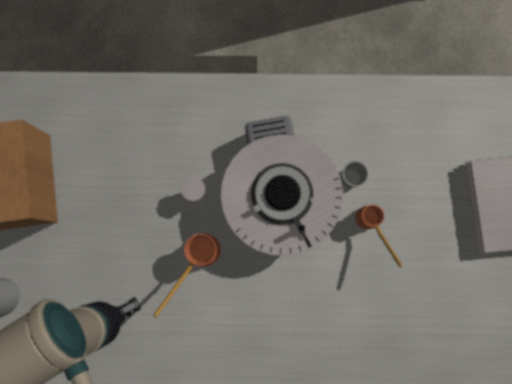

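jog_arm(targets=[[0, [0.02, -0.05, 0], 0], [0, [0.03, -0.05, 0], 0], [0, [0.03, -0.05, 0], 0], [0, [0.03, -0.05, 0], 0], [0, [0.03, -0.05, 0], 0], [0, [0.02, -0.05, 0], 0], [0, [0, 0, 0], 0], [0, [0, 0, 0], 0]])

```text
clock: 21.65
position: [0.5172, 0.0138, 0.2911]
ee_rot: [0.684, -0.683, -0.182, 0.182]
contact_force: [-0.1, 1.6, 0.7]
width: 0.0004
```

```bash
python3 look.py e wrist
```

```text
[0.5172 0.0138 0.2911] [-0.1  1.6  0.7] [-0.498  0.867  0.001]
wrist lever_post [183.3 171.4] 0.77 [ 0.5342 -0.0537  0.152 ] 27.8
wrist pointer_tip [189.9 146.4] 0.8 [ 0.5154 -0.0622  0.124 ] 27.2
wrist long_mark [193.7 147. ] 0.96 [ 0.516  -0.0594  0.115 ] 26.1
```

View pics/e_wrist.png

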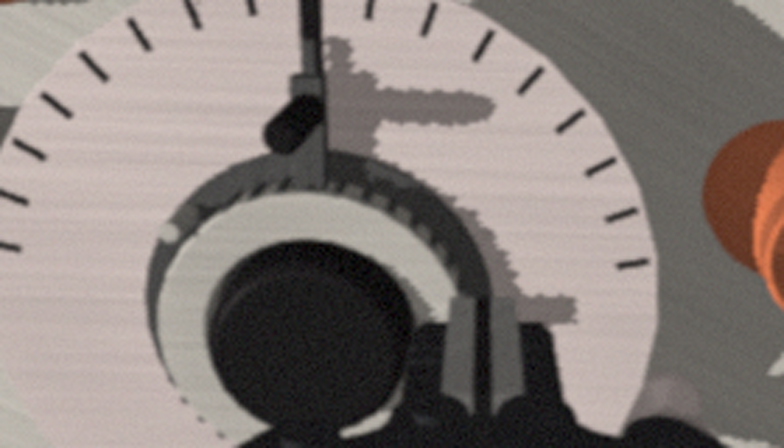

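```bash
python3 -c "
from rig import *
print(sign_off())"
```

```text
the job is handed in; nothing more can be done
None
```

The lever went to the stop block and back, and its pointer now stands on the dial's long mark. I handed the job in at about 21.7 s of the 59 s allowed.

- **Stop block:** With the gripper shut, I pushed the post left in small steps until the arm stopped advancing. The last reading there was about 19 N, against the 35 N limit. A wrist picture showed the lever bar resting against the block.
- **Long mark:** I then pushed the post back from its other side, with about 3–4 N. A wrist measurement put the pointer about 0 mm from the mark's centre line.
- **After backing off:** The wrist picture still showed the pointer over the mark. The detector put the pointer at 27.2° and the mark at 26.1°, about 2 mm apart at the tip.
- **Disagreement:** From the fixed cameras the angle between pointer and mark came out less consistent. They gave 25.6° against 27.2° (scene camera) and 31.9° against 28.8° (top camera). I trusted the closer wrist view.
- **Pots and cups:** By eye, none of them had moved between the first and last top pictures. At hand-in the closed fingers were clear of the mill, with the TCP at a height of 0.29 m.

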